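# Turn a tile over against the ware board

## Robot

A 7-joint arm with a two-finger parallel gripper is mounted at the origin on the work surface. World frame = base frame: x ahead of the robot, y to its left, z up, the work surface at z = 0. Lengths are in mm, angles in rad, forces in N, time in s.
With the tool pointing down it reaches from about 425 to 875 mm from the base axis. Payload 8.4 kg.
Tool frame: the origin (TCP) lies between the finger pads; the fingertips stand 11 mm ahead of it and the grasp point (between the pads) lies 8 mm behind it (finger_overhang is the z of the fingertips in the tool frame, in mm); z points along the fingers, y is the direction in which the jaws open and shut (so a half turn about z gives the same grasp; the last joint's range is limited). The gripper opens to 87 mm and grips with 3 to 60 N. Pads are 19 mm wide; open, the fingers measure 117 mm over their backs; the gripper's body (75 mm by 190 mm) begins 51 mm behind the grasp point.
Start: joints at [-1.418, 0.333, 0.04, 1.465, -0.013, 1.343, -0.059], TCP at [161.949, 629.473, 233.546] pointing down, gripper open.
Joint ranges: [-2.58, 2.58], [-0.38, 2.09], [-1.3, 1.39], [0.25, 2.4], [-1.5, 4.64], [0.08, 2.09], [-2.65, 2.65]. Speed limits (rad/s): [2.22, 2.22, 2.79, 2.79, 3.14, 3.14, 3.14].

## Interface

Orientations are given as [roll, pitch, yaw] about the fixed x, y, z axes, in that order (R = Rz(yaw) Ry(pitch) Rx(roll)).
In Python, from plant import * gives the robot as it stands. The module is installed in compiled form; this text tells all that it offers.
- The arm moves only by the shell command python3 -m handwheel 'ROWS' [FORCE]. ROWS is JSON, a list of rows, each a list of 3 entries, a list of its own where there are three numbers: the turn, a rotation vector about the tool's x, y, z in units of 5 degrees (1.0 is 5 degrees), then the shift along the tool's x, y, z in units of 30 mm (1.0 is 30 mm), then the finger opening in mm, from 0 to 87. A call has 1 to 12 rows; each row is the pose to reach, as a shift and turn from the pose commanded when the call began, along the tool's axes at that moment; what a row does not reach only later rows make up. A row lasts 1/12 s, in which the tool goes at most 41.7 mm and 7.16 degrees, less where a joint would pass 70% of its speed; a pose out of reach is approached as far as the arm can. A call with a gripper value outside its range is refused whole. The fingers move at their own pace and stop on an object; FORCE is the grip in N (left out, the last holds). Time passes only in rows, so rows that repeat a pose let the fingers close. It gives the time, the measured TCP pose, the force and the opening at its end, in the units of the state.
- state(): the state, without advancing time (a new reading comes with each control period).
- get_image(name): name is "side" or "top" or "wrist"; returns a dict with "image" (384x512x3 uint8, red, green, blue), "fovy" (degrees; the focal length in pixels is half the picture's height over the tangent of half this angle, whatever the lens; pixels are square), "cx", "cy" (the principal point, pixels), "R" (3x3) and "t" (3): a world point X has camera coordinates R X + t; the wrist camera has in their place "hand_eye" (4x4, takes a point from camera to tool coordinates, whose origin is the TCP and whose axes are the flange's). Camera axes: x right, y down, z forward; pixel columns grow to the right and rows downward; lengths in mm; the calibration is good to about 2 mm. A picture is of the moment at which its call begins: read the wrist's pose just before it. There is no depth.
- hand_in(): hands the job in, once; it reports no verdict.
The state is a dict: "t": time; "joint_positions": joint angles; "dq": joint speeds; "joint_efforts": joint torques, N m; "tcp_pos": TCP position; "eef_rot": TCP orientation; "ft_force": force on the tool from outside, world axes, zero at the start; "wrist_torque": the same for the moment, N m; "grip_width": finger opening in mm.
Only numpy, scipy, OpenCV 4.12 (cv2) and the standard library are available. Lean on these libraries where they do the work, as an engineer would, in place of code of your own. Each camera call takes 0.05 s, during which the arm holds its last target.

## Task

Turn the tile that lies face up on the table over onto the ware board for waxing its back: with the fingertips, push it against the board's near edge, tip it up on that edge and let it flip over onto the board, face down. Then push it on until no part of it overhangs the board. Do not lift or carry the tile, and leave the second tile, the mug, the jar and the brush where they are.

Things in the scene. Friction and masses are not known exactly. Their poses are not given: they have to be found in the camera images.
- tile: Tile to turn: rough dry clay, 80 (own x) by 100 (y) by 10 (z) mm, 0.12 to 0.22 kg, square edges. Lies flat on the table on the robot's side of the board. Own z leaves its white glazed face (up at first); the back is red clay with four dark grooves. Origin at its centre. Own x points to the board: the edge at x = +40 mm starts 16 to 35 mm from the board's near edge, up to 0.25 rad out of line. Friction at least 0.5.
- tile_a (a point): corner of the tile, half-way through its thickness, at +40, +50 mm in the tile's own x, y
- tile_b (a point): corner of the tile, half-way through its thickness, at +40, -50 mm in the tile's own x, y
- tile_c (a point): corner of the tile, half-way through its thickness, at -40, +50 mm in the tile's own x, y
- tile_d (a point): corner of the tile, half-way through its thickness, at -40, -50 mm in the tile's own x, y
- board: Ware board: flat wooden board 160 (own x) by 360 (own y) by 12 (z) mm, fixed to the table, with square edges. Origin at the centre of its underside, on the table; own x points away from the robot, own y to the left. Its near edge is the upright face 80 mm towards the robot from the origin (own x = -80 mm), 12 mm high; the top is at z = 12 mm.
- done_tile: Second tile, same shape and size, already turned: loose, lying face down on the left part of the board (own y about +115 mm of the board). Origin at its centre. Leave alone.
- mug: Small green mug with a handle, 72 mm across, 65 mm high, loose, standing on the table to one side of the work. Origin under its centre. Leave alone.
- jar: Lidded white jar, 56 mm across, 60 mm high, loose, standing on the table on the other side of the work. Origin under its centre. Leave alone.
- brush: Wooden brush 140 mm long, loose, lying on the table well to the right of the tile. Origin under its centre. Leave alone.
There are look-alikes about, which are no part of the job. Leave any purple look-alike of the tile alone.

How it is judged:
By the outcome, as a careful person would: the job done as asked, in the order asked, and still so for the second after the job is handed in, with the robot touching nothing.
It also fails if it takes over 61 s, if anything falls off the work surface, if the arm or the gripper's body presses on something with over 40 N, if the wrist force passes 120 N, or if a joint passes its speed limit or range.

## Working session

There is one attempt and no reset: what is moved stays moved. The work goes in short steps, Python scripts to look and compute and a shell command to move; the robot and the scene stay as the last step left them, time stands still between calls to the robot, and variables do not carry over. Pictures are saved under pics/ and viewed, and the job is handed in when it is done.

```bash
mkdir -p pics; ls; python3 - <<'E'
from plant import *
import cv2
print(state())
for n in("top","side","wrist"):
    g=get_image(n); cv2.imwrite(f"pics/a_{n}.png",g["image"][:,:,::-1])
    print(n,{k:v for k,v in g.items() if k!="image"})
E
```

```text
pics
{'t': 0.0, 'joint_positions': array([-1.41823932,  0.33394174,  0.03986904,  1.46628615, -0.01339329,
        1.34330031, -0.05850878]), 'dq': array([-0.00151583,  0.00109   , -0.00100329, -0.00121754,  0.00014444,
       -0.0011962 , -0.00044358]), 'joint_efforts': array([ 2.25150484e-04, -6.56360579e+01,  1.33546852e+00, -4.03786004e+01,
       -5.96543541e-02,  4.53131483e-02,  2.04170119e-04]), 'tcp_pos': array([161.8317746 , 629.05645747, 232.63199065]), 'eef_rot': array([-3.13992724e+00,  1.19237309e-04,  2.88981557e+00]), 'ft_force': array([-0.25606743,  0.19325247,  0.4010665 ]), 'wrist_torque': array([ 0.06733574,  0.05433259, -0.00809452]), 'grip_width': 87.15050736798781}
top {'fovy': 42.2764640160193, 'cx': 262.69905748688035, 'cy': 196.440182582687, 'R': array([[-1.96903366e-02, -9.99805967e-01, -5.64234261e-04],
       [-9.94161664e-01,  1.96390528e-02, -1.06098510e-01],
       [ 1.06089004e-01, -1.52817530e-03, -9.94355464e-01]]), 't': array([ -20.38744123,  495.44655879, 1101.718324  ])}
side {'fovy': 45.73097103320439, 'cx': 257.7490106794242, 'cy': 195.8357139041431, 'R': array([[ 0.99738526, -0.07198049,  0.00643779],
       [-0.0296267 , -0.48851206, -0.87205403],
       [ 0.06591581,  0.8695831 , -0.48936727]]), 't': array([-500.25301413,   62.71327328, 1223.65796222])}
wrist {'fovy': 60.49537732673692, 'cx': 256.15213676166195, 'cy': 193.3943465519839, 'hand_eye': array([[ 6.88259168e-04, -9.52010426e-01, -3.06064822e-01,
         8.47723989e+01],
       [ 9.99999344e-01,  3.75129612e-04,  1.08189962e-03,
        -3.91912974e-01],
       [-9.15165743e-04, -3.06065366e-01,  9.52010060e-01,
        -1.52463374e+02],
       [ 0.00000000e+00,  0.00000000e+00,  0.00000000e+00,
         1.00000000e+00]])}
```

View pics/a_top.png

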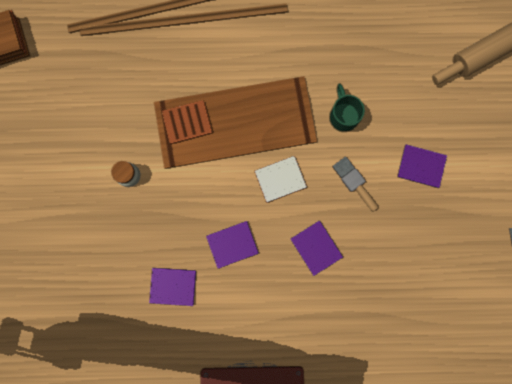

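View pics/a_side.png

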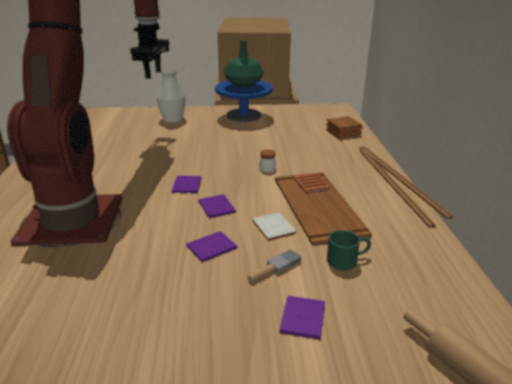

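The white tile is at about (281,179) in the top view, with the board at (236,122). The look-alikes are the purple ones at (233,244), (317,248), (173,287) and (422,166), plus the red-backed done tile at (187,121). Next I'll measure and take a close crop.

```bash
cat > h.py <<'E'
import numpy as np, cv2
def K(g):
    f=g["image"].shape[0]/2/np.tan(np.radians(g["fovy"]/2)); return f
def back(g,uv,z):
    f=K(g); uv=np.atleast_2d(uv).astype(float)
    d=np.c_[(uv[:,0]-g["cx"])/f,(uv[:,1]-g["cy"])/f,np.ones(len(uv))]
    R=np.array(g["R"]);t=np.array(g["t"]); C=-R.T@t; D=d@R
    s=(z-C[2])/D[:,2]; return C+D*s[:,None]
def proj(g,X):
    X=np.atleast_2d(X); c=X@np.array(g["R"]).T+np.array(g["t"]); f=K(g)
    return np.c_[c[:,0]/c[:,2]*f+g["cx"],c[:,1]/c[:,2]*f+g["cy"]]
def quad(mask):
    cs,_=cv2.findContours(mask,cv2.RETR_EXTERNAL,cv2.CHAIN_APPROX_NONE)
    c=max(cs,key=cv2.contourArea); return c,cv2.minAreaRect(c)
def wcam(g,s):
    from scipy.spatial.transform import Rotation as Ro
    T=np.eye(4);T[:3,:3]=Ro.from_euler('xyz',s["eef_rot"]).as_matrix();T[:3,3]=s["tcp_pos"]
    M=np.linalg.inv(T@g["hand_eye"]); g["R"]=M[:3,:3]; g["t"]=M[:3,3]; return g
E
python3 - <<'E'
from plant import *
from h import *
g=get_image("top"); im=g["image"]
hsv=cv2.cvtColor(im,cv2.COLOR_RGB2HSV)
m=((hsv[...,1]<60)&(hsv[...,2]>150)).astype(np.uint8)
roi=np.zeros_like(m);roi[150:210,245:315]=1
c,r=quad(m*roi); b=cv2.boxPoints(r); print(r,b)
P=back(g,b,10)[:,:2]; print(P.round(1),[np.linalg.norm(P[i]-P[i-1]).round(1) for i in range(4)], P.mean(0))
big=cv2.resize(im[70:215,145:325],None,fx=4,fy=4,interpolation=cv2.INTER_CUBIC)
cv2.imwrite("pics/b.png",big[:,:,::-1])
s=get_image("side");print(proj(s,np.c_[P,[10]*4]))
cv2.imwrite("pics/bs.png",cv2.resize(s["image"][140:280,150:390],None,fx=3.3,fy=3.3,interpolation=cv2.INTER_CUBIC)[:,:,::-1])
E
```

```text
((280.0411071777344, 178.60958862304688), (33.47377014160156, 42.25185775756836), 69.44395446777344) [[254.38358 170.35617]
 [293.94522 155.52054]
 [305.69864 186.863  ]
 [266.137   201.69864]]
[[ 557.9  -12.1]
 [ 590.9 -104.7]
 [ 517.  -129.9]
 [ 484.4  -37.9]] [np.float64(77.9), np.float64(98.3), np.float64(78.1), np.float64(97.7)] [537.52919269 -71.13945347]
[[278.62470185 211.69933077]
 [295.49548295 230.03423221]
 [267.64659789 236.63022487]
 [252.37794576 217.57036927]]
```

View pics/b.png

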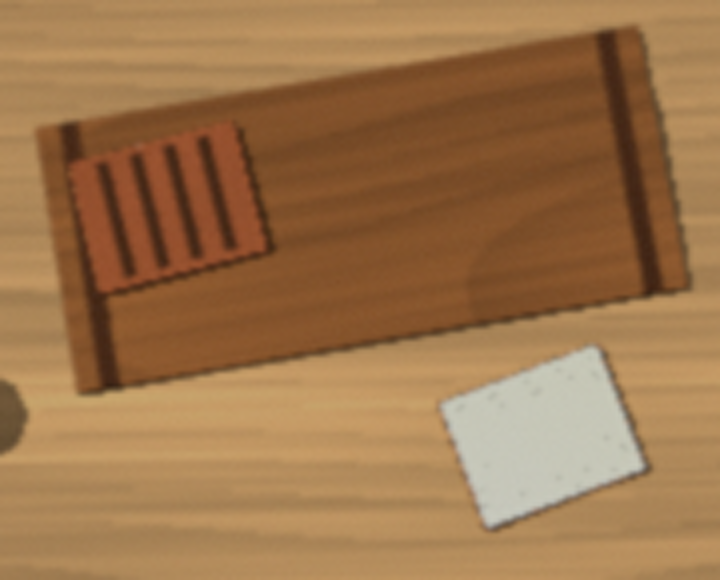

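View pics/bs.png

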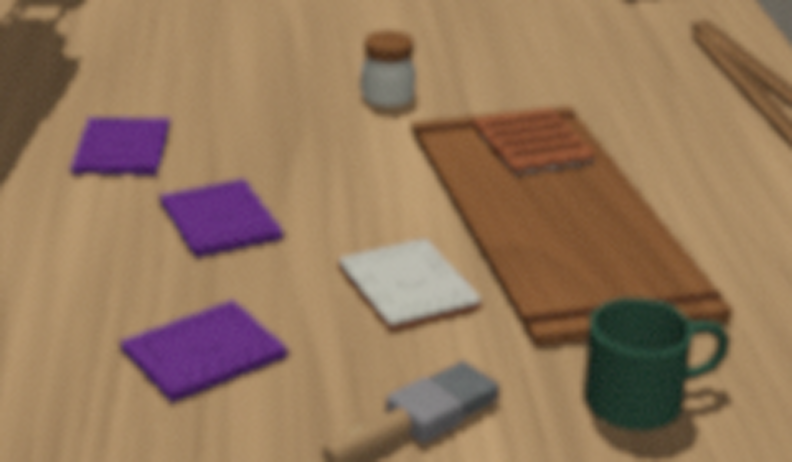

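```bash
python3 - <<'E'
from plant import *
from h import *
g=get_image("top")
q=np.array([[78,393],[690,288],[640,27],[38,128]])/4.+[145-.4,70-.4]
P=back(g,q,12)[:,:2];print(P.round(1),[np.linalg.norm(P[i]-P[i-1]).round(1) for i in range(4)],P.mean(0))
ex=P[2]+P[3]-P[0]-P[1];ey=P[0]+P[3]-P[1]-P[2];print(np.arctan2(ex[1],ex[0]),np.arctan2(-ey[0],ey[1]))
th=np.arctan2(-ey[0],ey[1]); O=P.mean(0); R=np.array([[np.cos(th),np.sin(th)],[-np.sin(th),np.cos(th)]])
T=np.array([[ 557.9,-12.1],[590.9,-104.7],[517,-129.9],[484.4,-37.9]])
print("tile in board",((T-O)@R.T).round(1))
for n,uv,z in(("mug",[[346,113]],65),("jar",[[123,172]],60),("brush",[[343,167]],10),("brush2",[[375,209]],5)): 
  X=back(g,uv,z)[:,:2]; print(n,X,(X-O)@R.T)
E
```

```text
[[ 567.5  196.7]
 [ 622.3 -159.3]
 [ 779.7 -134.7]
 [ 725.5  220.4]] [np.float64(159.7), np.float64(360.3), np.float64(159.2), np.float64(359.3)] [673.76551954  30.78559918]
0.15202349848133193 0.15203463090608393
tile in board [[-121.   -24.8]
 [-102.4 -121.4]
 [-179.3 -135.1]
 [-197.6  -39.2]]
mug [[ 674.50862527 -219.77372327]] [[ -37.21257667 -247.78165875]]
jar [[551.91410675 278.26366379]] [[-82.96539895 263.07774865]]
brush [[ 561.66624161 -217.72805364]] [[-148.44350532 -228.66965142]]
brush2 [[ 462.9551253 -288.7902034]] [[-256.77832152 -283.96233819]]
```

The crop confirms the white glazed tile at (280,179). The size checks hold: it measures 78x98 mm, and the board 160x360. Now I'll plan the approach behind the tile's rear edge.

```bash
cat >> h.py <<'E'
from scipy.spatial.transform import Rotation as Ro
O=np.array([673.8,30.8]);TH=0.152
Rb=np.array([[np.cos(TH),-np.sin(TH)],[np.sin(TH),np.cos(TH)]])
def b2w(x,y): return O+Rb@np.array([x,y])
def w2b(p): return Rb.T@(np.asarray(p)[:2]-O)
def rel(s,pos,rot,yaw=None):
    R0=Ro.from_euler('xyz',s["eef_rot"]); R1=Ro.from_euler('xyz',rot)
    rv=(R0.inv()*R1).as_rotvec(degrees=True)/5
    return rv.round(3),(R0.inv().apply(np.asarray(pos)-s["tcp_pos"])/30).round(3)
E
python3 - <<'E'
from plant import *
from h import *
g=get_image("top");s=state()
rot=[np.pi,0,np.pi+TH]
for p in([520,350,230],[*b2w(-228,-82),150]): print(p,rel(s,p,rot))
im=g["image"].copy()
for a in(-1,1):
  q=[[*b2w(-228+dx,-82+a*dy),0] for dx,dy in((-9.5,28),(9.5,28),(9.5,43),(-9.5,43))]
  cv2.polylines(im,[proj(g,np.array(q)).round().astype(int)],True,(255,0,0))
cv2.imwrite("pics/c.png",cv2.resize(im[130:300,140:350],None,fx=3.5,fy=3.5)[:,:,::-1])
E
```

```text
[520, 350, 230] (array([-0.005, -0.   , -4.627]), array([-13.88 ,  -6.046,   0.114]))
[np.float64(460.8448495566878), np.float64(-84.77726376613306), 150] (array([-0.005, -0.   , -4.627]), array([-15.581, -20.571,   2.787]))
```

View pics/c.png

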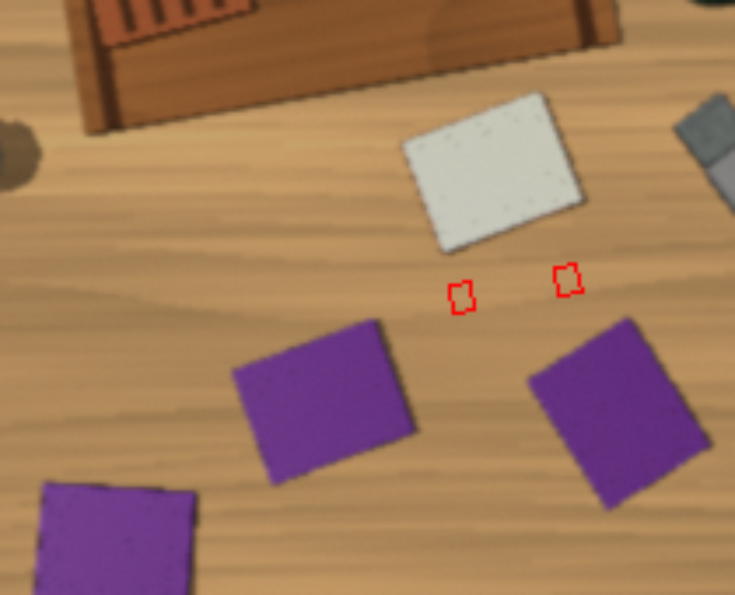

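The red outlines, the fingertip positions near crop (461,297) and (568,279), sit behind the tile and clear of both purple tiles. Moving there.

```bash
python3 -m handwheel '[[[0,0,-1.2],[-1.2,-0.5,0],56],[[0,0,-2.4],[-2.4,-1.1,0],56],[[0,0,-3.6],[-3.6,-1.7,0],56],[[0,0,-4.63],[-4.8,-2.3,0],56],[[0,0,-4.63],[-6.0,-2.9,0],56],[[0,0,-4.63],[-7.2,-3.5,0],56],[[0,0,-4.63],[-8.4,-4.1,0],56],[[0,0,-4.63],[-9.6,-4.6,0],56],[[0,0,-4.63],[-10.8,-5.1,0],56],[[0,0,-4.63],[-12,-5.6,0],56],[[0,0,-4.63],[-13,-5.9,0],56],[[0,0,-4.63],[-13.88,-6.05,0.11],56]]'
python3 - <<'E'
from plant import *
from h import *
s=state();print(s["tcp_pos"],s["eef_rot"],s["t"]);print(rel(s,[*b2w(-228,-82),60],[np.pi,0,np.pi+TH]))
E
```

```text
t: 1.35
tcp_pos: [522.5, 347.3, 231.3]
eef_rot: [3.142, 0.002, -2.992]
ft_force: [-0.9, 0.6, -0.5]
grip_width: 55.6
[522.51317215 347.2549873  231.25045373] [ 3.14155364e+00  1.64677059e-03 -2.99212848e+00] 1.35
(array([ 0.   ,  0.019, -0.029]), array([  4.187, -13.935,   5.701]))
```

```bash
python3 -m handwheel '[[[0,0,0],[0.4,-1.3,0],56],[[0,0,0],[0.8,-2.6,0.2],56],[[0,0,0],[1.2,-3.9,0.5],56],[[0,0,0],[1.6,-5.2,1],56],[[0,0,0],[2.0,-6.4,1.5],56],[[0,0,0],[2.4,-7.6,2],56],[[0,0,0],[2.8,-8.8,2.5],56],[[0,0,0],[3.1,-10,3],56],[[0,0,0],[3.4,-11.1,3.5],56],[[0,0,0],[3.7,-12.2,4],56],[[0,0,0],[4,-13.2,4.5],56],[[0,0,0],[4.19,-13.94,5],56]]'
python3 - <<'E'
from plant import *
from h import *
s=state();g=get_image("wrist");cv2.imwrite("pics/d.png",g["image"][:,:,::-1])
t=get_image("top");cv2.imwrite("pics/dt.png",cv2.resize(t["image"][90:270,150:350],None,fx=3.3,fy=3.3)[:,:,::-1])
print(s["tcp_pos"],s["eef_rot"],s["t"],w2b(s["tcp_pos"]));print(rel(s,[*b2w(-228,-82),14],[np.pi,0,np.pi+TH]))
E
```

```text
t: 2.35
tcp_pos: [458.5, -85.3, 80.0]
eef_rot: [-3.141, 0.001, -2.991]
ft_force: [0.9, -0.2, -0.5]
grip_width: 55.9
[458.45321313 -85.27623847  79.99171884] [-3.14132892e+00  8.28352736e-04 -2.99146395e+00] 2.35 [-230.43961384  -82.13109111]
(array([-0.003,  0.009, -0.021]), array([-0.079,  0.005,  2.2  ]))
```

View pics/d.png

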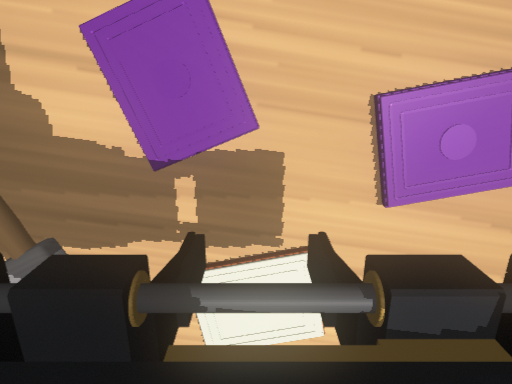

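View pics/dt.png

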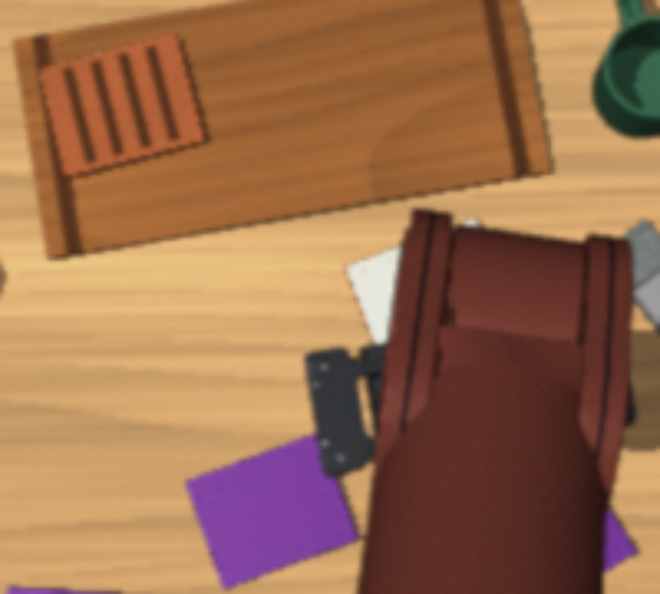

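The wrist view shows the tile's rear edge running from about (204,268) to (310,248), between the fingertips at (198,235) and (318,235). I'll check it against the top-camera estimate.

```bash
python3 - <<'E'
from plant import *
from h import *
s=state();g=wcam(get_image("wrist"),s)
X=back(g,[[207,272],[308,254]],10);print([w2b(x).round(1) for x in X])
X=back(g,[[207,265],[308,247]],0);print([w2b(x).round(1) for x in X])
# expected rear edge c,d and tips
print(proj(g,np.array([[484.4,-37.9,10],[517,-129.9,10]])))
tips=[[*b2w(*(w2b(s["tcp_pos"])+[dx,dy])),69] for dx in(-9.5,9.5) for dy in(-28,28)];print(proj(g,np.array(tips)))
E
```

```text
[array([-183.2, -120.9]), array([-198.1,  -44.4])]
[array([-183.5, -122.3]), array([-198.9,  -42.9])]
[[314.8718361  254.59828689]
 [188.67821595 276.52092905]]
[[204.37479249 234.75715726]
 [308.31119119 234.29596074]
 [206.168615   265.99164193]
 [306.83312194 265.55808866]]
```

```bash
python3 -m handwheel '[[[0,0,0],[0,0,0.6],56],[[0,0,0],[0,0,1.2],56],[[0,0,0],[0,0,1.7],56],[[0,0,0],[0,0,2.0],56],[[0,0,0],[0,0,2.2],56],[[0,0,0],[0,0,2.2],56]]' && python3 -m handwheel '[[[0,0,0],[-0.15,0,0],56],[[0,0,0],[-0.3,0,0],56],[[0,0,0],[-0.45,0,0],56],[[0,0,0],[-0.6,0,0],56],[[0,0,0],[-0.75,0,0],56],[[0,0,0],[-0.9,0,0],56],[[0,0,0],[-1.0,0,0],56],[[0,0,0],[-1.1,0,0],56],[[0,0,0],[-1.2,0,0],56],[[0,0,0],[-1.3,0,0],56],[[0,0,0],[-1.4,0,0],56]]'
python3 - <<'E'
from plant import *
from h import *
s=state();g=get_image("wrist");cv2.imwrite("pics/e.png",g["image"][:,:,::-1])
t=get_image("side");cv2.imwrite("pics/es.png",cv2.resize(t["image"][140:280,200:390],None,fx=4,fy=4)[:,:,::-1])
print(s["tcp_pos"],s["eef_rot"],s["t"],w2b(s["tcp_pos"]),s["ft_force"])
E
```

```text
t: 3.0
tcp_pos: [459.0, -81.8, 13.8]
eef_rot: [3.141, -0.001, -2.988]
ft_force: [-0.3, 0.6, -1.0]
grip_width: 56.2
t: 3.92
tcp_pos: [500.9, -76.1, 14.2]
eef_rot: [-3.142, -0.0, -2.989]
ft_force: [-0.4, -0.7, 0.1]
grip_width: 55.9
[500.8625079  -76.09892331  14.22913151] [-3.14157420e+00 -1.55794774e-04 -2.98942941e+00] 3.9167 [-187.12970211  -79.48100758] [-0.37116357 -0.68041953  0.14607381]
```

View pics/e.png

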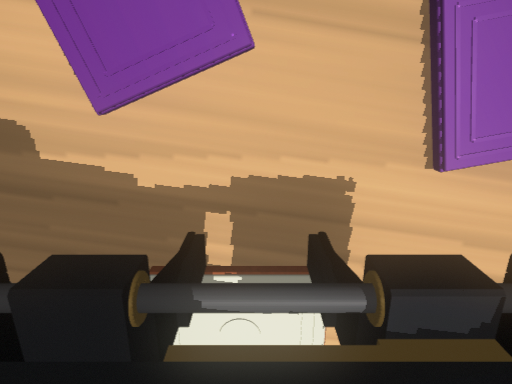

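View pics/es.png

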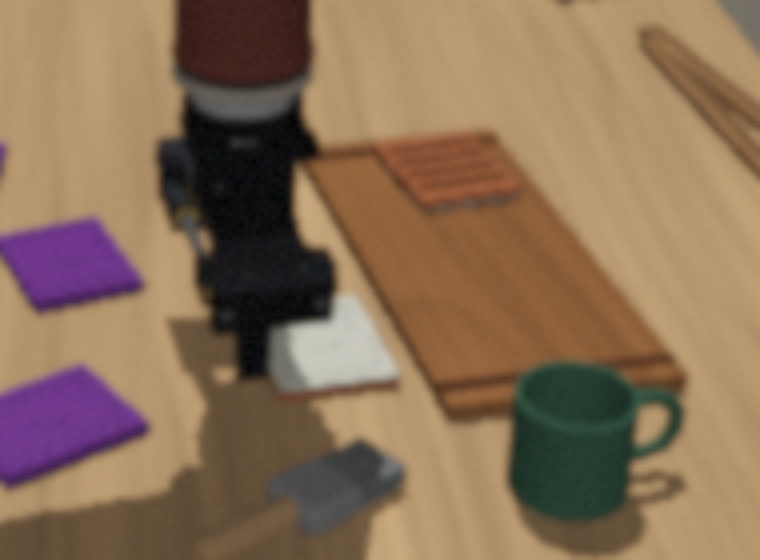

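The tile is square to the fingers (rear edge at row 268) but sits about 10 mm towards -y. I'll back off, re-centre and push on to the board.

```bash
python3 -m handwheel '[[[0,0,0],[0.15,0,0],56],[[0,0,0],[0.3,0,0],56],[[0,0,0],[0.3,-0.2,0],56],[[0,0,0],[0.3,-0.33,0],56],[[0,0,0],[0.15,-0.33,0],56],[[0,0,0],[0,-0.33,0],56],[[0,0,0],[-0.1,-0.33,0],56],[[0,0,0],[-0.2,-0.33,0],56],[[0,0,0],[-0.3,-0.33,0],56],[[0,0,0],[-0.4,-0.33,0],56],[[0,0,0],[-0.47,-0.33,0],56],[[0,0,0],[-0.53,-0.33,0],56]]'
python3 - <<'E'
from plant import *
from h import *
s=state();g=get_image("wrist");cv2.imwrite("pics/f.png",g["image"][:,:,::-1])
t=get_image("side");cv2.imwrite("pics/fs.png",cv2.resize(t["image"][140:280,200:390],None,fx=4,fy=4)[:,:,::-1])
print(s["tcp_pos"],s["eef_rot"],s["t"],w2b(s["tcp_pos"]),s["ft_force"])
E
```

```text
t: 5.02
tcp_pos: [518.1, -83.4, 14.2]
eef_rot: [-3.142, -0.0, -2.989]
ft_force: [-0.9, 0.4, -0.6]
grip_width: 56.2
[518.12342756 -83.38368699  14.17268724] [-3.14152988e+00 -1.23668980e-04 -2.98922566e+00] 5.0167 [-171.1708222   -89.29534818] [-0.92671817  0.38640852 -0.55443729]
```

View pics/f.png

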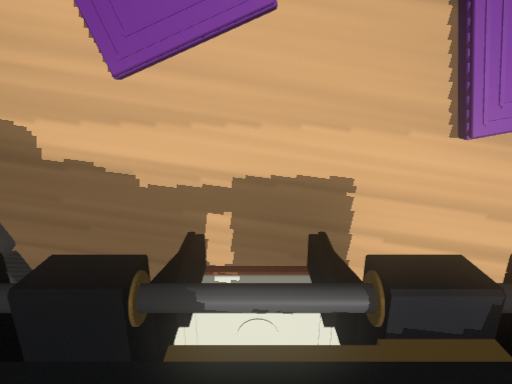

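View pics/fs.png

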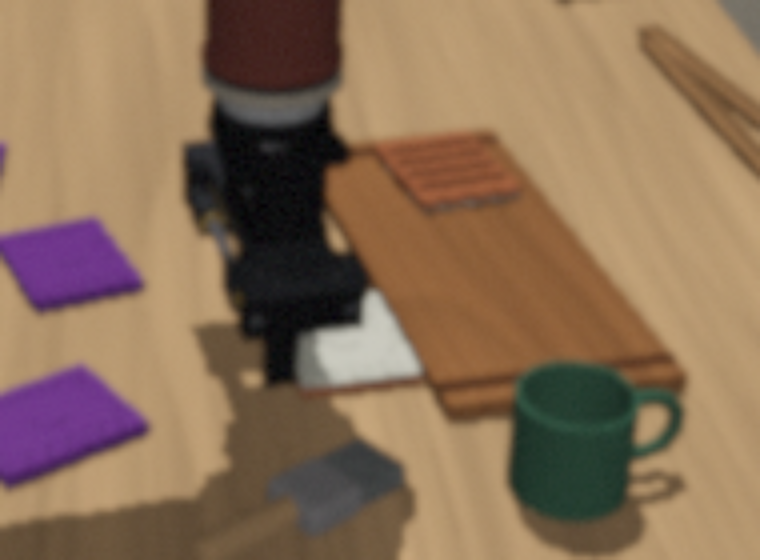

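The tile's front edge is now almost at the board edge, side crop (425,378). I'll press in small steps while watching the force.

```bash
for i in 1 2 3; do python3 -m handwheel '[[[0,0,0],[-0.04,0,0],56],[[0,0,0],[-0.07,0,0],56],[[0,0,0],[-0.07,0,0],56]]' | egrep 'tcp|force'; done
```

```text
tcp_pos: [519.5, -83.3, 14.1]
ft_force: [-2.6, -0.6, 0.6]
tcp_pos: [519.8, -83.3, 13.8]
ft_force: [-9.6, -1.0, 7.2]
tcp_pos: [520.0, -83.3, 13.4]
ft_force: [-16.2, -3.0, 12.7]
```

There is firm contact: about 16 N against the board, with friction ratio ≥0.78 seen at the fingers. Now I'll start the arc that raises the rear edge.

```bash
python3 -m handwheel '[[[0,0,0],[-0.03,0,-0.06],56],[[0,0,0],[-0.04,0,-0.12],56],[[0,0,0],[-0.05,0,-0.2],56],[[0,0,0],[-0.06,0,-0.28],56],[[0,0,0],[-0.07,0,-0.37],56],[[0,0,0],[-0.08,0,-0.46],56]]'
python3 - <<'E'
from plant import *
from h import *
s=state();g=get_image("wrist");cv2.imwrite("pics/g.png",g["image"][:,:,::-1])
t=get_image("side");cv2.imwrite("pics/gs.png",cv2.resize(t["image"][140:280,200:390],None,fx=4,fy=4)[:,:,::-1])
print(s["tcp_pos"],s["t"],w2b(s["tcp_pos"]),s["ft_force"])
E
```

```text
t: 6.37
tcp_pos: [520.5, -83.2, 25.9]
eef_rot: [3.14, -0.011, -2.991]
ft_force: [-16.4, -4.2, 0.5]
grip_width: 56.2
[520.54147842 -83.20445928  25.86647417] 6.3667 [-168.75351309  -89.48431701] [-16.4188227   -4.23773993   0.46978017]
```

View pics/g.png

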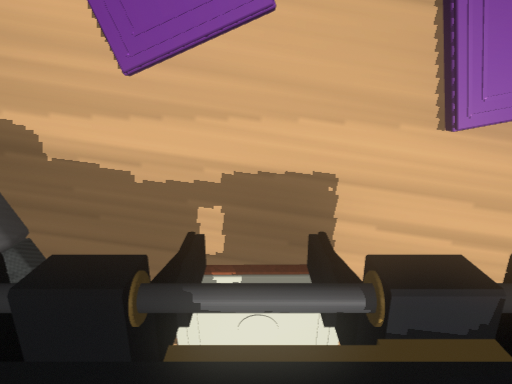

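View pics/gs.png

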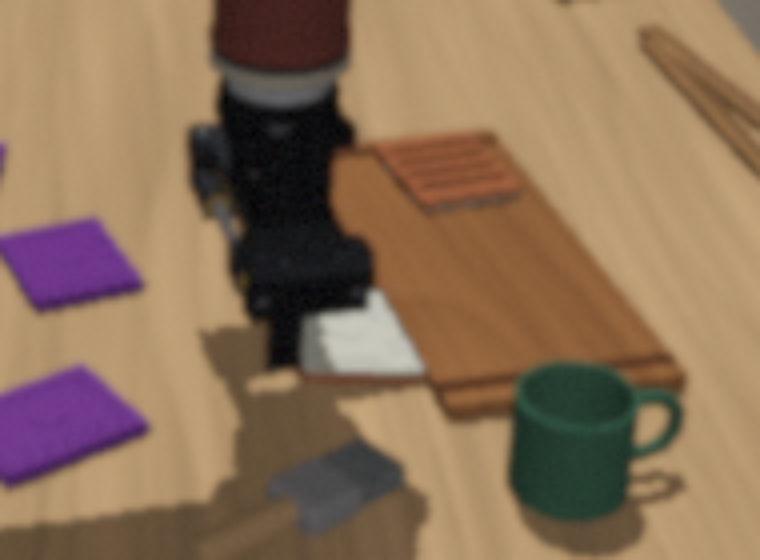

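The tile's rear has risen with the fingers (wrist edge still at row 268, force steady at about 16 N). Continuing the arc to about 30°.

```bash
python3 -m handwheel '[[[0,0,0],[-0.02,0,-0.11],56],[[0,0,0],[-0.05,0,-0.23],56],[[0,0,0],[-0.085,0,-0.34],56],[[0,0,0],[-0.12,0,-0.45],56],[[0,0,0],[-0.165,0,-0.56],56],[[0,0,0],[-0.21,0,-0.67],56],[[0,0,0],[-0.265,0,-0.78],56],[[0,0,0],[-0.32,0,-0.9],56]]'
python3 - <<'E'
from plant import *
from h import *
s=state();g=get_image("wrist");cv2.imwrite("pics/i.png",g["image"][:,:,::-1])
t=get_image("side");cv2.imwrite("pics/is.png",cv2.resize(t["image"][140:280,200:390],None,fx=4,fy=4)[:,:,::-1])
print(s["tcp_pos"],s["t"],w2b(s["tcp_pos"]),s["ft_force"])
E
```

```text
t: 7.13
tcp_pos: [528.1, -82.1, 52.7]
eef_rot: [3.139, -0.015, -2.991]
ft_force: [-27.1, -4.5, 11.0]
grip_width: 56.0
[528.14171446 -82.10883652  52.65552564] 7.1333 [-161.07501194  -89.55211912] [-27.12391616  -4.53559644  10.97181589]
```

View pics/i.png

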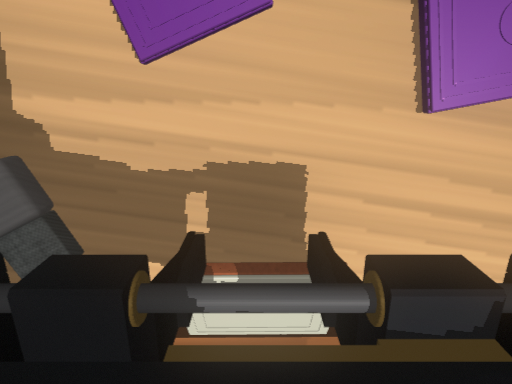

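View pics/is.png

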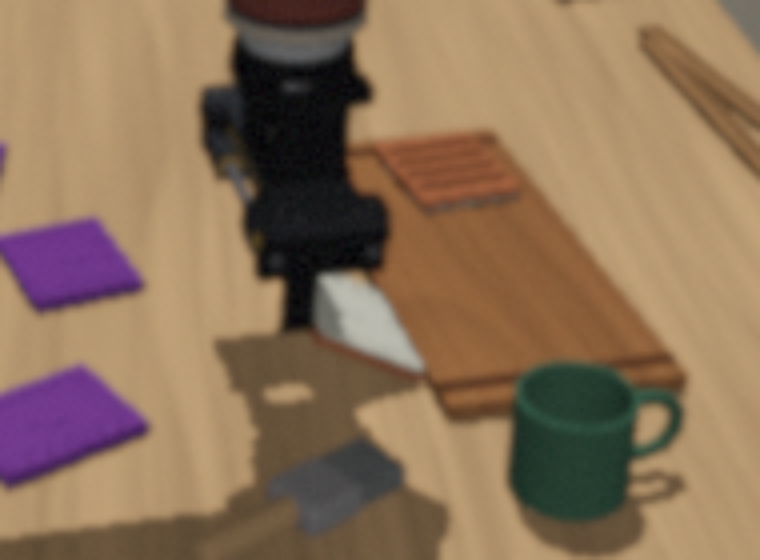

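At about 30° tilt the white face is visible in the side crop at (360,320), with its front edge held at the board. Next, 30° to 50°.

```bash
python3 -m handwheel '[[[0,0,0],[-0.04,0,-0.1],56],[[0,0,0],[-0.1,0,-0.2],56],[[0,0,0],[-0.17,0,-0.29],56],[[0,0,0],[-0.24,0,-0.38],56],[[0,0,0],[-0.32,0,-0.47],56],[[0,0,0],[-0.4,0,-0.55],56],[[0,0,0],[-0.49,0,-0.63],56],[[0,0,0],[-0.57,0,-0.7],56]]'
python3 - <<'E'
from plant import *
from h import *
s=state();g=get_image("wrist");cv2.imwrite("pics/j.png",g["image"][:,:,::-1])
t=get_image("side");cv2.imwrite("pics/js.png",cv2.resize(t["image"][140:280,200:390],None,fx=4,fy=4)[:,:,::-1])
print(s["tcp_pos"],s["t"],w2b(s["tcp_pos"]),s["ft_force"])
E
```

```text
t: 7.9
tcp_pos: [548.5, -79.3, 76.3]
eef_rot: [3.14, -0.009, -2.991]
ft_force: [-22.3, -1.3, 25.6]
grip_width: 55.6
[548.49519098 -79.28468917  76.25181913] 7.9 [-140.52858711  -89.84236283] [-22.26991554  -1.34409058  25.56299205]
```

View pics/js.png

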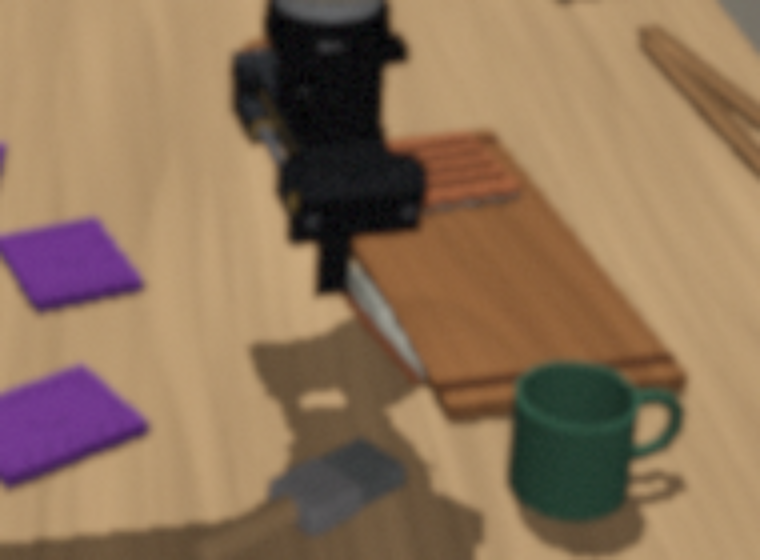

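View pics/j.png

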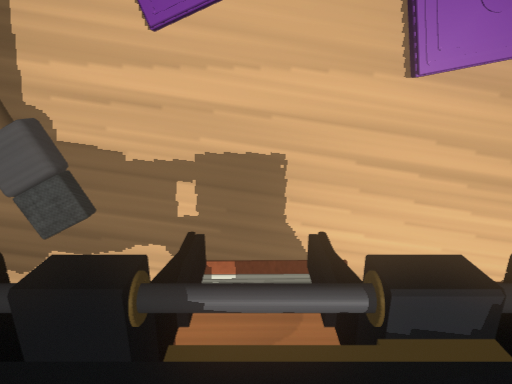

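It is now at about 52°, with the force along the tile (22, 25 N), so it is sticking cleanly. Continuing to about 75° while relaxing the downward squeeze so the push becomes horizontal.

```bash
python3 -m handwheel '[[[0,0,0],[-0.07,0,-0.12],56],[[0,0,0],[-0.16,0,-0.23],56],[[0,0,0],[-0.26,0,-0.33],56],[[0,0,0],[-0.37,0,-0.42],56],[[0,0,0],[-0.49,0,-0.5],56],[[0,0,0],[-0.62,0,-0.56],56]]'
python3 - <<'E'
from plant import *
from h import *
s=state();g=get_image("wrist");cv2.imwrite("pics/k.png",g["image"][:,:,::-1])
t=get_image("side");cv2.imwrite("pics/ks.png",cv2.resize(t["image"][140:280,200:390],None,fx=4,fy=4)[:,:,::-1])
print(s["tcp_pos"],s["t"],w2b(s["tcp_pos"]),s["ft_force"])
E
```

```text
t: 8.5
tcp_pos: [571.9, -75.1, 93.1]
eef_rot: [-3.141, 0.0, -2.989]
ft_force: [-0.1, -0.3, 0.6]
grip_width: 55.5
[571.85956837 -75.09345958  93.1003593 ] 8.5 [-116.79897915  -89.23718312] [-0.08222452 -0.27832395  0.62500736]
```

View pics/ks.png

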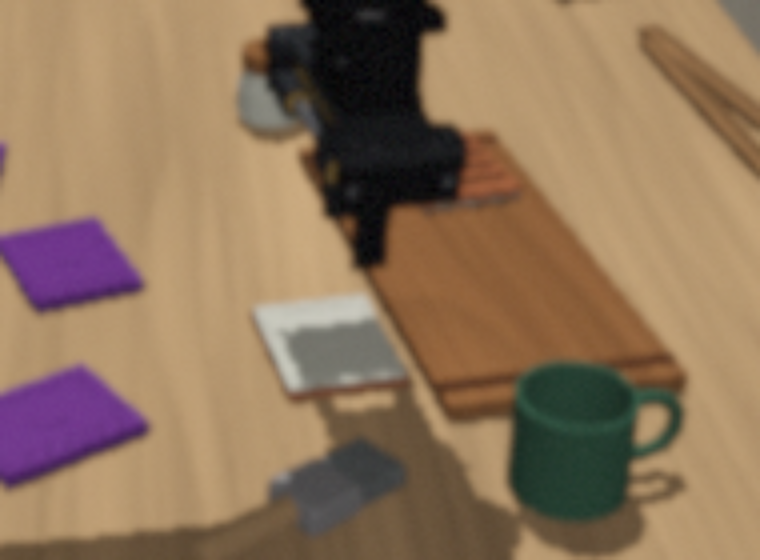

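View pics/k.png

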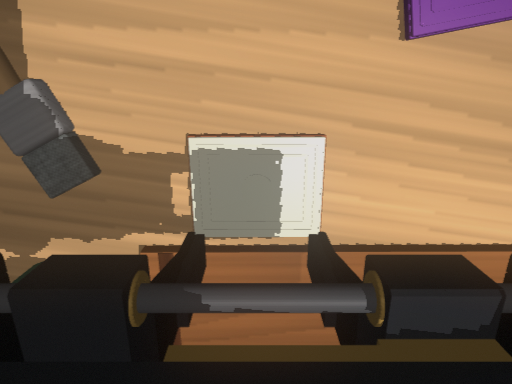

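The tile slipped off the tips at about 60° (I raised the fingers faster than the arc) and fell back face up on the table, square to the board (wrist corners ~(189,135),(325,135)). Nothing else moved. I'll measure it and retry with lower tips and a true arc.

```bash
python3 - <<'E'
from plant import *
from h import *
s=state();g=wcam(get_image("wrist"),s)
X=back(g,[[189,137],[325,137],[192,238],[322,238]],10);print([w2b(x).round(1) for x in X])
R=[np.pi,0,np.pi+TH]
for p in([*b2w(-116.8,-94),140],[*b2w(-210,-94),140],[*b2w(-210,-94),12.5]):print(rel(s,p,R))
E
```

```text
[array([-167.6, -137.2]), array([-167.8,  -40.3]), array([ -88.6, -139.7]), array([-88.7, -37.5])]
(array([-0.004,  0.009,  0.009]), array([ 0.01 , -0.16 , -1.564]))
(array([-0.004,  0.009,  0.009]), array([ 3.117, -0.158, -1.566]))
(array([-0.004,  0.009,  0.009]), array([ 3.12 , -0.156,  2.684]))
```

```bash
python3 -m handwheel '[[[0,0,0],[0.8,0,0],56],[[0,0,0],[1.6,0,0],56],[[0,0,0],[2.4,0,0],56],[[0,0,0],[2.7,0,0],56],[[0,0,0],[2.7,0,0.8],56],[[0,0,0],[2.7,0,1.6],56],[[0,0,0],[2.7,0,2.3],56],[[0,0,0],[2.7,0,2.68],56],[[0,0,0],[2.7,0,2.68],56]]'
python3 -m handwheel '[[[0,0,0],[-0.15,0,0],56],[[0,0,0],[-0.3,0,0],56],[[0,0,0],[-0.42,0,0],56],[[0,0,0],[-0.52,0,0],56],[[0,0,0],[-0.62,0,0],56],[[0,0,0],[-0.72,0,0],56],[[0,0,0],[-0.8,0,0],56],[[0,0,0],[-0.85,0,0],56],[[0,0,0],[-0.85,0,0],56]]'
python3 - <<'E'
from plant import *
from h import *
s=state();print(w2b(s["tcp_pos"]))
g=get_image("wrist");cv2.imwrite("pics/l.png",g["image"][:,:,::-1])
E
```

```text
t: 9.4
tcp_pos: [490.7, -87.6, 12.1]
eef_rot: [3.141, -0.002, -2.99]
ft_force: [-0.2, -0.4, 0.1]
grip_width: 55.8
t: 10.15
tcp_pos: [516.7, -83.7, 12.5]
eef_rot: [-3.141, 0.0, -2.989]
ft_force: [-0.2, 0.2, -0.5]
grip_width: 56.4
[-172.60618322  -89.35573672]
```

View pics/l.png

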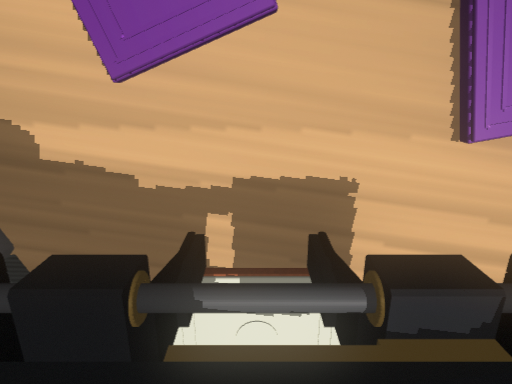

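The tile is square and centred against the fingers. Pressing again.

```bash
for i in 1 2 3; do python3 -m handwheel '[[[0,0,0],[-0.04,0,0],56],[[0,0,0],[-0.08,0,0],56],[[0,0,0],[-0.08,0,0],56]]' | egrep 'tcp|force'; done
```

```text
tcp_pos: [519.0, -83.3, 12.5]
ft_force: [0.6, 0.3, 0.4]
tcp_pos: [519.6, -83.3, 12.1]
ft_force: [-7.1, -1.1, 4.5]
tcp_pos: [519.9, -83.3, 11.7]
ft_force: [-13.9, -2.3, 10.4]
```

```bash
python3 -m handwheel '[[[0,0,0],[-0.04,0,-0.06],56],[[0,0,0],[-0.06,0,-0.12],56],[[0,0,0],[-0.07,0,-0.2],56],[[0,0,0],[-0.08,0,-0.28],56],[[0,0,0],[-0.09,0,-0.37],56],[[0,0,0],[-0.1,0,-0.46],56]]' | egrep 'tcp|force';  python3 -m handwheel '[[[0,0,0],[-0.02,0,-0.11],56],[[0,0,0],[-0.05,0,-0.23],56],[[0,0,0],[-0.08,0,-0.34],56],[[0,0,0],[-0.12,0,-0.45],56],[[0,0,0],[-0.16,0,-0.56],56],[[0,0,0],[-0.21,0,-0.67],56],[[0,0,0],[-0.26,0,-0.78],56],[[0,0,0],[-0.31,0,-0.9],56]]' | egrep 'tcp|force'
python3 - <<'E'
from plant import *
from h import *
s=state()
t=get_image("side");cv2.imwrite("pics/ms.png",cv2.resize(t["image"][140:280,200:390],None,fx=4,fy=4)[:,:,::-1])
print(w2b(s["tcp_pos"]))
E
```

```text
tcp_pos: [520.3, -83.2, 23.9]
ft_force: [-16.8, -2.7, -0.5]
tcp_pos: [527.1, -82.3, 50.5]
ft_force: [-28.0, -4.8, 10.3]
[-162.12599465  -89.54201236]
```

View pics/ms.png

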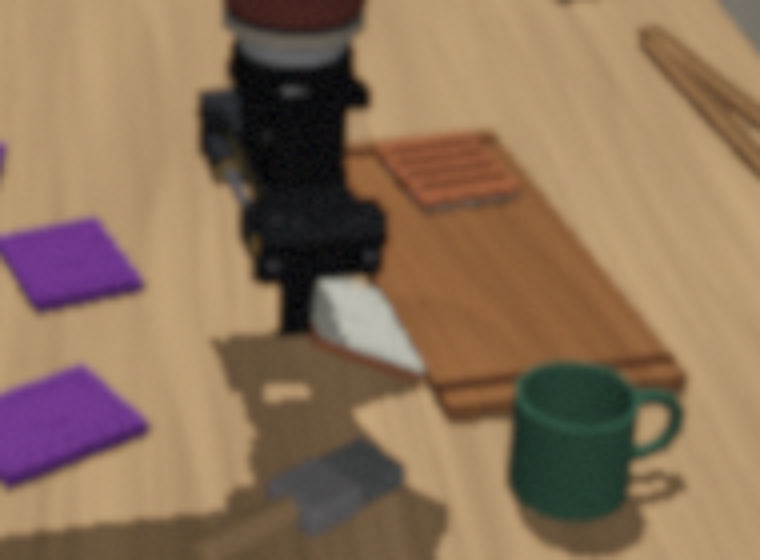

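Same state as before, at about 29°. On to about 50°.

```bash
python3 -m handwheel '[[[0,0,0],[-0.04,0,-0.1],56],[[0,0,0],[-0.1,0,-0.2],56],[[0,0,0],[-0.16,0,-0.29],56],[[0,0,0],[-0.23,0,-0.38],56],[[0,0,0],[-0.31,0,-0.47],56],[[0,0,0],[-0.39,0,-0.55],56],[[0,0,0],[-0.47,0,-0.63],56],[[0,0,0],[-0.55,0,-0.7],56]]' | egrep 'tcp|force'; python3 -m handwheel '[[[0,0,0],[-0.07,0,-0.07],56],[[0,0,0],[-0.15,0,-0.14],56],[[0,0,0],[-0.23,0,-0.2],56]]'  | egrep 'tcp|force'
python3 - <<'E'
from plant import *
from h import *
s=state();g=get_image("wrist");cv2.imwrite("pics/n.png",g["image"][:,:,::-1])
t=get_image("side");cv2.imwrite("pics/ns.png",cv2.resize(t["image"][140:280,200:390],None,fx=4,fy=4)[:,:,::-1])
print(w2b(s["tcp_pos"]))
E
```

```text
tcp_pos: [545.9, -79.7, 73.9]
ft_force: [-28.4, -1.4, 29.8]
tcp_pos: [556.4, -78.2, 81.5]
ft_force: [-16.6, -1.4, 24.9]
[-132.58994309  -89.92212227]
```

View pics/ns.png

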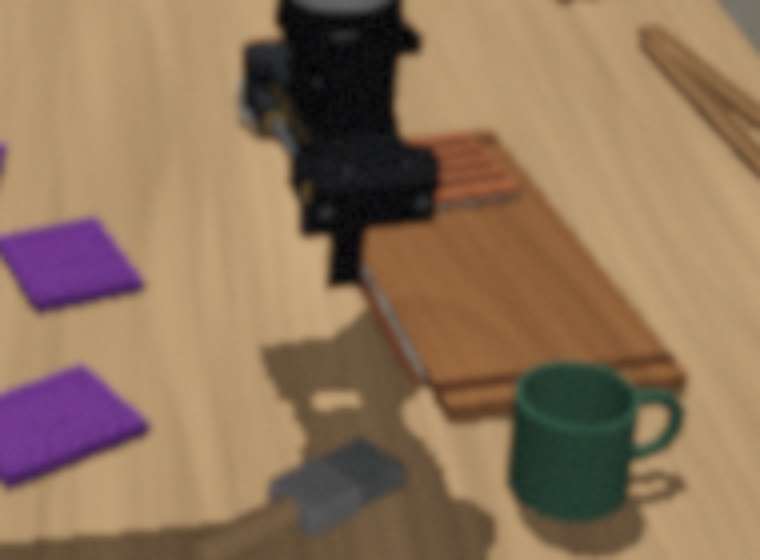

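View pics/n.png

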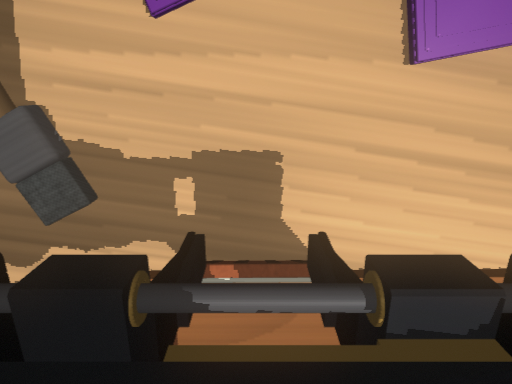

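At about 61°, with the force still along the tile. Continuing the true arc to about 80°.

```bash
python3 -m handwheel '[[[0,0,0],[-0.08,0,-0.04],56],[[0,0,0],[-0.16,0,-0.08],56],[[0,0,0],[-0.26,0,-0.12],56],[[0,0,0],[-0.36,0,-0.16],56],[[0,0,0],[-0.47,0,-0.19],56]]'  | egrep 'tcp|force'
python3 - <<'E'
from plant import *
from h import *
s=state();g=get_image("wrist");cv2.imwrite("pics/o.png",g["image"][:,:,::-1])
t=get_image("side");cv2.imwrite("pics/os.png",cv2.resize(t["image"][140:280,200:390],None,fx=4,fy=4)[:,:,::-1])
print(w2b(s["tcp_pos"]))
E
```

```text
tcp_pos: [573.8, -75.4, 88.3]
ft_force: [-6.8, 0.5, 19.0]
[-114.90186177  -89.84494942]
```

View pics/os.png

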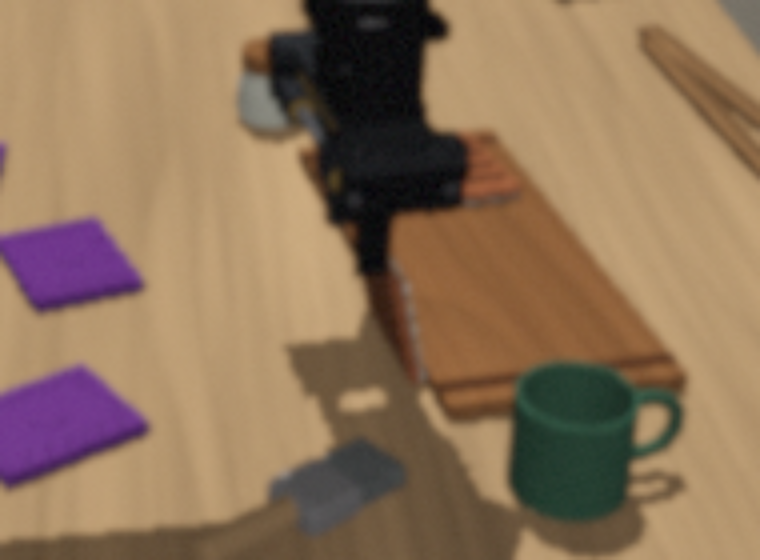

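View pics/o.png

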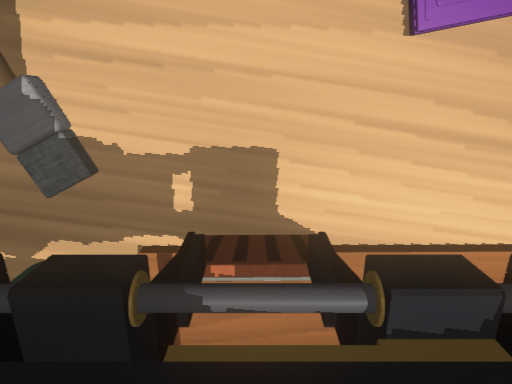

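Tilt is about 76°, and the red grooved back is visible between the fingertips in the wrist view, rows 236–265. Now I'll carry the arc past vertical so the tile falls onto the board.

```bash
python3 -m handwheel '[[[0,0,0],[-0.11,0,-0.025],56],[[0,0,0],[-0.22,0,-0.045],56],[[0,0,0],[-0.33,0,-0.06],56],[[0,0,0],[-0.44,0,-0.065],56],[[0,0,0],[-0.55,0,-0.07],56]]'  | egrep 'tcp|force'
python3 - <<'E'
from plant import *
from h import *
s=state();g=get_image("wrist");cv2.imwrite("pics/p.png",g["image"][:,:,::-1])
t=get_image("side");cv2.imwrite("pics/ps.png",cv2.resize(t["image"][140:280,200:390],None,fx=4,fy=4)[:,:,::-1])
print(w2b(s["tcp_pos"]))
E
```

```text
tcp_pos: [591.5, -72.7, 90.6]
ft_force: [-1.7, 0.2, 15.7]
[-97.03857496 -89.82091614]
```

View pics/ps.png

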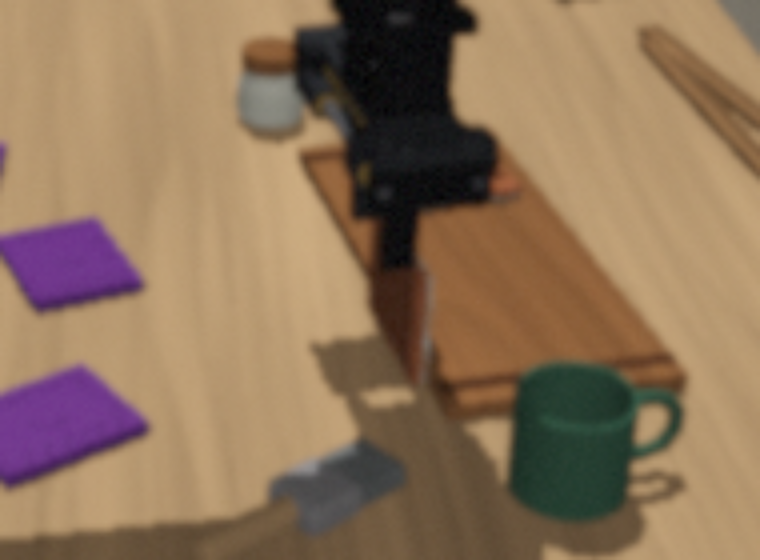

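View pics/p.png

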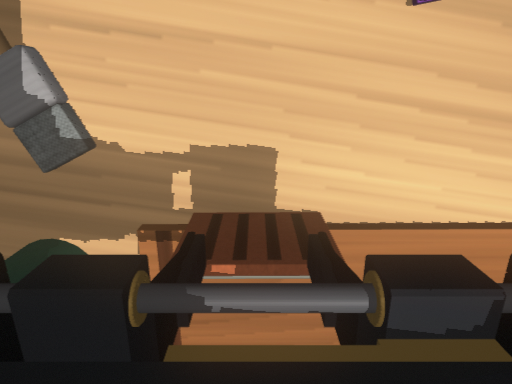

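Upright now, about 89°, with the white face at the board's edge. Dragging the top forward with a lighter squeeze.

```bash
python3 -m handwheel '[[[0,0,0],[-0.13,0,-0.04],56],[[0,0,0],[-0.28,0,-0.04],56],[[0,0,0],[-0.43,0,-0.03],56],[[0,0,0],[-0.58,0,-0.03],56],[[0,0,0],[-0.73,0,-0.02],56],[[0,0,0],[-0.88,0,-0.02],56],[[0,0,0],[-0.88,0,-0.02],56]]'  | egrep 'tcp|force'
python3 - <<'E'
from plant import *
from h import *
s=state();g=get_image("wrist");cv2.imwrite("pics/q.png",g["image"][:,:,::-1])
t=get_image("side");cv2.imwrite("pics/qs.png",cv2.resize(t["image"][140:280,200:390],None,fx=4,fy=4)[:,:,::-1])
print(w2b(s["tcp_pos"]),s["t"])
E
```

```text
tcp_pos: [616.0, -68.2, 88.7]
ft_force: [0.2, 0.0, 0.7]
[-72.17023411 -89.14369791] 14.8
```

View pics/qs.png

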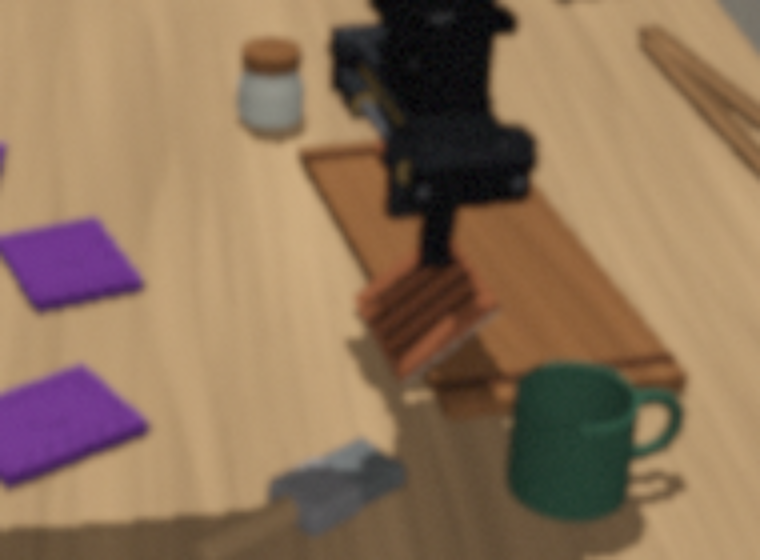

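View pics/q.png

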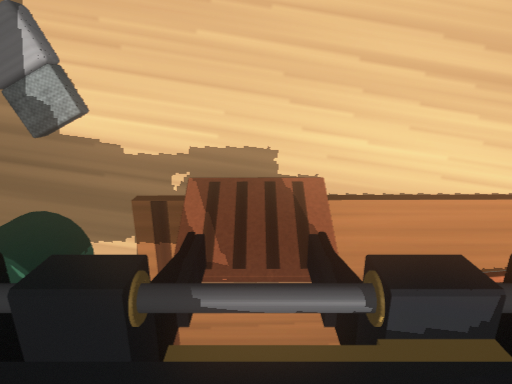

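The tile is past balance and falling onto the board; the side crop caught it mid-fall at (430,310). I'll let it settle while moving the hand up and back.

```bash
python3 -m handwheel '[[[0,0,0],[0,0,0],56],[[0,0,0],[0,0,0],56],[[0,0,0],[0,0,0],56],[[0,0,0],[0,0,-0.3],56],[[0,0,0],[0.8,0,-0.6],56],[[0,0,0],[1.6,0,-0.6],56],[[0,0,0],[2.4,0,-0.6],56],[[0,0,0],[2.4,0,-0.6],56]]'  | egrep 'tcp|force'
python3 - <<'E'
from plant import *
from h import *
s=state();g=get_image("wrist");cv2.imwrite("pics/r.png",g["image"][:,:,::-1])
t=get_image("side");cv2.imwrite("pics/rs.png",cv2.resize(t["image"][140:280,200:390],None,fx=4,fy=4)[:,:,::-1])
print(w2b(s["tcp_pos"]),s["t"])
E
```

```text
tcp_pos: [540.3, -80.9, 107.1]
ft_force: [0.8, -0.2, 0.4]
[-148.89987988  -90.23228484] 15.5667
```

View pics/rs.png

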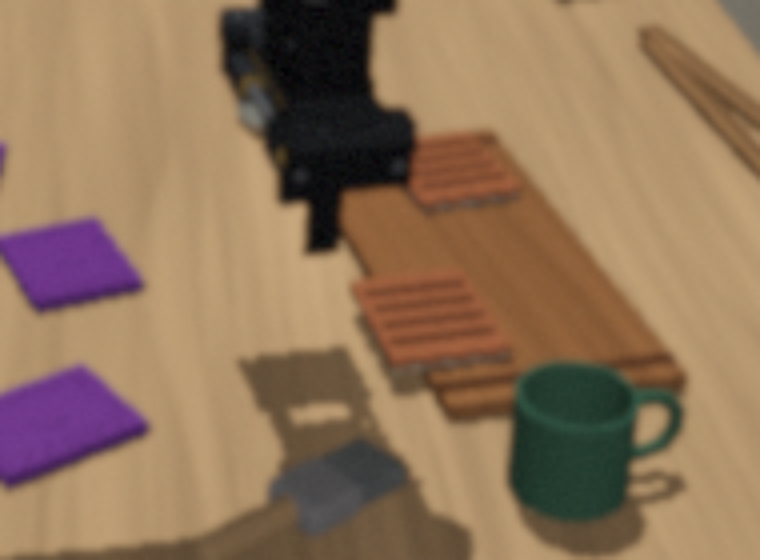

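View pics/r.png

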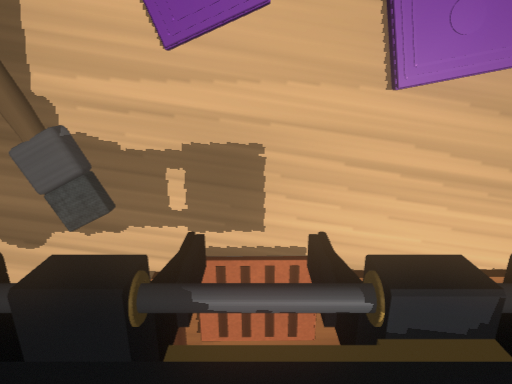

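It is flipped: red grooves up, overhanging the near edge. I'll measure the overhang, then push it on.

```bash
python3 - <<'E'
from plant import *
from h import *
s=state();g=wcam(get_image("wrist"),s)
X=back(g,[[204,258],[309,258]],22);print([w2b(x).round(1) for x in X])
R=[np.pi,0,np.pi+TH]
print(rel(s,[*b2w(-148.9,-89),28],R))
E
```

```text
[array([ -98.2, -131.6]), array([-98.1, -46.5])]
(array([ 0.008,  0.016, -0.003]), array([0.132, 0.01 , 2.653]))
```

```bash
python3 -m handwheel '[[[0,0,0],[0,0,0.8],56],[[0,0,0],[0,0,1.6],56],[[0,0,0],[0,0,2.3],56],[[0,0,0],[0,0,2.67],56],[[0,0,0],[-0.4,0,2.67],56],[[0,0,0],[-0.8,0,2.67],56],[[0,0,0],[-1.1,0,2.67],56],[[0,0,0],[-1.4,0,2.67],56],[[0,0,0],[-1.4,0,2.67],56]]'  | egrep 'tcp|force'
python3 -m handwheel '[[[0,0,0],[-0.15,0,0],56],[[0,0,0],[-0.3,0,0],56],[[0,0,0],[-0.45,0,0],56],[[0,0,0],[-0.6,0,0],56],[[0,0,0],[-0.75,0,0],56],[[0,0,0],[-0.9,0,0],56],[[0,0,0],[-1.05,0,0],56],[[0,0,0],[-1.2,0,0],56],[[0,0,0],[-1.35,0,0],56],[[0,0,0],[-1.5,0,0],56],[[0,0,0],[-1.62,0,0],56],[[0,0,0],[-1.7,0,0],56]]'  | egrep 'tcp|force'
python3 - <<'E'
from plant import *
from h import *
s=state();g=get_image("wrist");cv2.imwrite("pics/s.png",g["image"][:,:,::-1])
t=get_image("side");cv2.imwrite("pics/ss.png",cv2.resize(t["image"][140:280,200:390],None,fx=4,fy=4)[:,:,::-1])
print(w2b(s["tcp_pos"]),s["t"])
E
```

```text
tcp_pos: [587.6, -72.5, 26.9]
ft_force: [0.5, 0.2, 0.7]
tcp_pos: [636.4, -65.3, 26.5]
ft_force: [-1.4, 0.2, 0.8]
[-51.48358099 -89.29362621] 17.4667
```

View pics/ss.png

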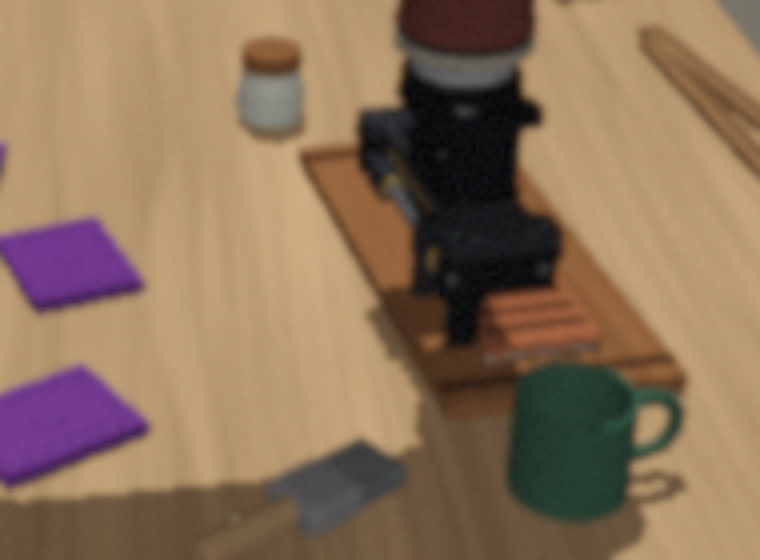

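View pics/s.png

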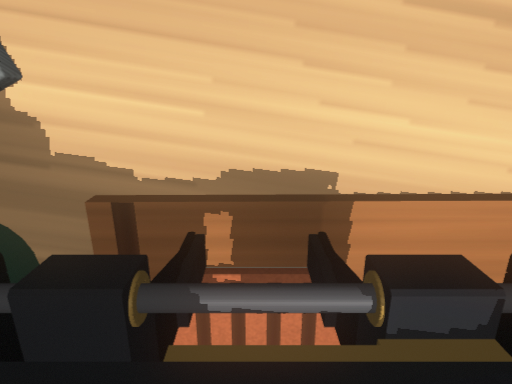

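The tile's near edge is well inside the board. I'll back off, lift clear and check from above.

```bash
python3 -m handwheel '[[[0,0,0],[0.2,0,0],56],[[0,0,0],[0.5,0,0],56],[[0,0,0],[0.8,0,-0.8],56],[[0,0,0],[1.2,0,-2],56],[[0,0,0],[2.2,0,-3],56],[[0,0,0],[3.2,0,-4],56],[[0,0,0],[3.6,0,-5],56],[[0,0,0],[3.6,0,-6],56],[[0,0,0],[3.6,1,-6],56],[[0,0,0],[3.6,2.2,-6],56],[[0,0,0],[3.6,3.4,-6],56],[[0,0,0],[3.6,4.6,-6],56]]'  | egrep 'tcp|force'
python3 -m handwheel '[[[0,0,0],[0,1.2,0],56],[[0,0,0],[0,2.4,0],56],[[0,0,0],[0,3.6,0],56],[[0,0,0],[0,4.8,0],56],[[0,0,0],[0,6,0],56],[[0,0,0],[0,7.2,0],56],[[0,0,0],[0,7.2,0],56]]'  | egrep 'tcp|force'
python3 - <<'E'
from plant import *
from h import *
t=get_image("top");cv2.imwrite("pics/t.png",cv2.resize(t["image"][70:290,100:390],None,fx=2.7,fy=2.7,interpolation=cv2.INTER_CUBIC)[:,:,::-1])
hsv=cv2.cvtColor(t["image"],cv2.COLOR_RGB2HSV);print(t["image"][121,187])
u=get_image("side");cv2.imwrite("pics/ts.png",cv2.resize(u["image"][130:280,180:390],None,fx=3.7,fy=3.7)[:,:,::-1])
E
```

```text
tcp_pos: [506.9, 55.5, 206.7]
ft_force: [0.7, 0.4, -0.2]
tcp_pos: [472.0, 275.4, 206.0]
ft_force: [-1.1, -0.6, -0.0]
[173  93  54]
```

View pics/t.png

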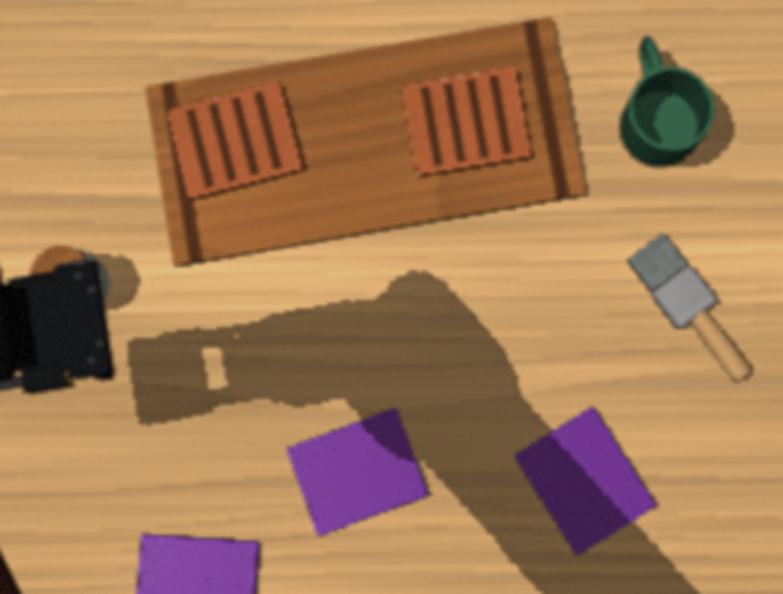

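View pics/ts.png

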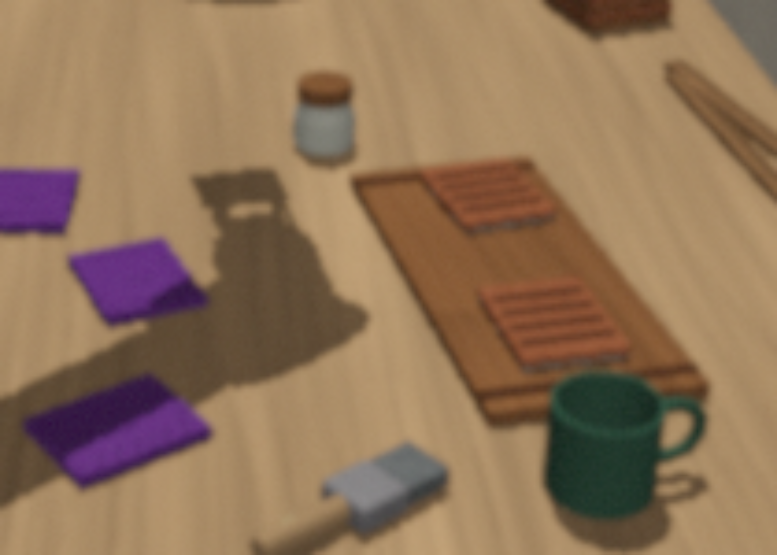

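The tile lies face down, fully on the board, at crop (467,121). A numeric check, comparing the other objects with the first image, then hand in.

```bash
python3 - <<'E'
from plant import *
from h import *
t=get_image("top")
q=np.array([[402,86],[519,67],[532,156],[418,175]])/2.7+[100,70]
print([w2b(x).round(1) for x in back(t,q,22)])
a=cv2.imread("pics/a_top.png")[:,:,::-1].astype(int);d=np.abs(a-t["image"].astype(int)).sum(2)
for n,(x,y,w,h) in dict(done=(160,98,54,46),mug=(328,82,38,52),brush=(330,155,50,57),pur=(400,145,48,45)).items(): print(n,d[y:y+h,x:x+w].mean().round(1),(d[y:y+h,x:x+w]>90).sum())
s=get_image("side");b=cv2.imread("pics/a_side.png")[:,:,::-1].astype(int);e=np.abs(b-s["image"].astype(int)).sum(2);print("jar",e[148:175,257:280].mean(),(e[148:175,257:280]>90).sum())
print(state()["ft_force"],state()["t"])
print(hand_in())
E
```

```text
[array([ 38.1, -39.4]), array([  37.4, -141.8]), array([ -41.7, -138.9]), array([-41.3, -39.8])]
done 41.0 0
mug 41.3 0
brush 62.1 0
pur 49.9 0
jar 9.257648953301127 0
[-0.14451056 -0.2490282  -0.05149121] 19.35
the job is handed in; nothing more can be done
None
```

The tile is face down and entirely on the ware board, and I handed the job in at 19.4 s with the gripper well clear and touching nothing.

**What I did:** I pushed the white tile square against the board's near edge with two fingertips. I then tipped it up on that edge along an arc until it fell over onto the board. Last, I pushed it on from an overhang of about 18 mm.

**What went wrong:** On the first tip the fingers slipped off at about 60°, because I raised them faster than the arc. The tile fell back face up on the table, still square to the board, and the second try worked. The largest wrist force I read was about 41 N, but I only read it at the end of each move.

**Last checks:**
- **Tile position:** In the board's own frame it spans x from -42 to +38 mm and y from -142 to -39 mm. The board reaches ±80 and ±180 mm, so nothing overhangs.
- **Tile face:** The grooved red back is up.
- **Second tile, mug, jar and brush:** They show no displacement against the first images. The top view had a uniform brightness change from the arm's shadow, but no pixel in those areas changed strongly.
- **Purple tiles:** I compared only one of the four this way. The other three I judged by eye and never touched.

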